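# Count out bearing balls with a one-ball scoop

### The job

Using the scoop, which holds exactly one ball, take two of the three bearing balls out of the stock tray and tip them one after the other, from just above it, into the round steel dish; leave the third ball in the tray. Do not touch the balls with the fingers. When done, stand the scoop upright on the bench, clear of the tray and the dish, and let go of it.

Things in the scene. Friction and masses are not known exactly. Their poses are not given: they have to be found in the camera images.
- scoop: steel scoop, black grip above and behind it, 80 x 32 x 88 mm, 140 g. Origin: on its flat underside, at the pocket; +x to the nose, z up. Stands by itself on the underside (x -45 to +11 mm). Side walls 2 mm thick, 15 mm high, x -12 to +18 mm, 32 mm over both; back wall's inner face at x = -12 mm, 21 mm high. A ball rolls out over the nose when that is tipped down 25 to 30 degrees (45 to 50 is sure)
- scoop_grip (a point): middle of the scoop's grip: a level black bar 48 mm long (scoop x), 12 mm thick (scoop y), 26 mm high, 34 mm behind the scoop's origin and 75 mm above its underside; pinch it across its 12 mm from above
- scoop_pocket (a point): where a ball's centre lies when in the pocket: 2.5 mm ahead of the scoop's origin, 14 mm above its underside (ball has about 3 mm play). Pocket 28 mm wide, floor 2 mm above the underside
- scoop_nose (a point): middle of the thin (1 mm) front edge of the scoop, at underside height, 21.5 mm ahead of the scoop's origin; behind it a 28 mm wide ramp rises to a rounded lip 10.5 mm back, 3.5 mm above the underside and 1.5 mm above the pocket's floor
- tray: fixed rectangular aluminium tray, dark floor, 158 (its x) x 148 (y) x 26 mm; origin under its middle at bench height, +x to its far wall. Walls upright, 4 mm; floor flat, 4 mm. Balls start in a row along y, 44 mm apart, 15 to 45 mm from the far wall. A ball pushed by the nose rolls on to a wall; if the scoop goes on, flat on the floor, until the nose meets the wall, the ball climbs into the pocket
- ball_a: polished steel bearing ball, 24 mm diameter, 56 g, smooth (rolls easily); origin at its centre. Starts in the tray on its -y side
- ball_b: polished steel bearing ball, 24 mm diameter, 56 g, smooth (rolls easily); origin at its centre. Starts in the tray, middle of the row
- ball_c: polished steel bearing ball, 24 mm diameter, 56 g, smooth (rolls easily); origin at its centre. Starts in the tray on its +y side
- dish: round shallow pressed steel dish, loose, 150 g, 113 mm over the rim, 22 mm high with sloping side, flat floor 2 mm thick and about 84 mm across; origin at the middle of its underside. The dish stands on one side of the tray and the scoop on the other, either way round; tall equipment stands behind and outside, so lean the wrist inwards or towards the robot when tipping
There are look-alikes about, which are no part of the job. What is shaped like the scoop but blue is not meant.

How it is judged:
By the outcome, as a careful person would: the job done as asked, in the order asked, and still so for the second after the job is handed in, with the robot touching nothing.
It also fails if it takes over 72 s, if anything falls off the work surface, if the arm or the gripper's body presses on something with over 40 N, if the wrist force passes 120 N, or if a joint passes its speed limit or range.

### The arm

A 6-joint arm with a two-finger parallel gripper is mounted at the origin on a cart in front of the work surface, level with it; the furniture and walls round the work are solid. World frame = base frame: x ahead of the robot, y to its left, z up, the work surface at z = 0. Lengths are in m, angles in rad, forces in N, time in s.
With the tool pointing down it reaches from about 0.35 to 0.775 m from the base axis. Payload 7.3 kg.
Tool frame: the origin (TCP) lies at the centre of the arm's flange, where the gripper is bolted on; the fingertips stand 178 mm ahead of it and the grasp point (between the pads) lies 159 mm ahead of it; z points along the fingers, y is the line along which they close (so a half turn about z gives the same grasp; the last joint's range is limited). The gripper opens to 92 mm and grips with 3 to 60 N. Pads are 19 mm wide; open, the fingers measure 130 mm over their backs; the gripper's body (75 mm by 190 mm) begins 47 mm behind the grasp point.
Start: joints at [-1.423, 0.342, 1.524, -0, 1.275, -0.146], TCP at [0.152, -0.503, 0.405] pointing down, gripper open.
Joint ranges: [-2.53, 2.53], [-0.77, 2.02], [0.04, 2.7], [-1, 4.14], [0.28, 2.66], [-3.11, 3.11]. Speed limits (rad/s): [2.57, 2.57, 3.14, 3.14, 3.14, 3.14].

### API

Orientations are given as [roll, pitch, yaw] about the fixed x, y, z axes, in that order (R = Rz(yaw) Ry(pitch) Rx(roll)).
In Python, from cell import telemetry, vision, ticket gives the robot as it stands.
- The arm moves only by the shell command python3 -m crank 'ROWS' [FORCE]. ROWS is JSON, a list of rows, each a list of 5 numbers: the gripper command: -1 is shut, 1 is fully open, values between are in proportion, then the shift along the tool's x, y, z in mm, then the turn about the tool's z in rad. In form: [[fingers, dx, dy, dz, roll], ...]. A call has 1 to 12 rows; each row is the pose to reach, as a shift and turn from the pose commanded when the call began, along the tool's axes at that moment; what a row does not reach only later rows make up. A row lasts 1/12 s, in which the tool goes at most 41.7 mm and 7.16 degrees, less where a joint would pass 70% of its speed; a pose out of reach is approached as far as the arm can. A call with a gripper value outside its range is refused whole. The fingers move at their own pace and stop on an object; FORCE is the grip in N (left out, the last holds). Time passes only in rows, so rows that repeat a pose let the fingers close. It gives the time, the measured TCP pose, the force, the opening and the grip force at its end, in the units of the state.
- telemetry.observe(): the state, without advancing time (a new reading comes with each control period).
- vision.read_camera(name): name is "scene" or "top"; returns (picture, depth): 384x512x3 uint8, red, green, blue; 384x512 float32, m along the optical axis (not along the pixel's ray), 0 where there is no reading.
- vision.get_calibration(name): a dict with "camera_matrix" (3x3 intrinsics, pixels), "rvec" (rotation vector, rad) and "tvec" (3), from world to camera coordinates, as OpenCV has them. Camera axes: x right, y down, z forward; pixel columns grow to the right and rows downward; lengths in m; the calibration is good to about 2 mm. A picture is of the moment at which its call begins. get_calibration takes no time and is no camera call.
- ticket.hand_in(): hands the job in; it is judged then, once.
The state is a dict: "time": time; "qpos": joint angles; "qvel": joint speeds; "joint_efforts": joint torques, N m; "tool_pos": TCP position; "tool_rot": TCP orientation; "contact_force": force on the tool from outside, world axes, zero at the start; "torque": the same for the moment, N m; "opening": finger opening in m; "grip_force": force on a finger pad.
Only numpy, scipy, OpenCV 4.12 (cv2) and the standard library are available. Lean on these libraries where they do the work, as an engineer would, in place of code of your own. Each camera call takes 0.05 s, during which the arm holds its last target. There are 200 camera calls.

## Working session

There is one attempt and no reset: what is moved stays moved. The work goes in short steps, Python scripts to look and compute and a shell command to move; the robot and the scene stay as the last step left them, time stands still between calls to the robot, and variables do not carry over. Pictures are saved under pics/ and viewed, at most 10 in all, crops included, and the job is handed in when it is done.

```bash
mkdir -p pics; cat > h.py <<'E'
import numpy as np, cv2
from cell import telemetry, vision, ticket
from scipy.spatial.transform import Rotation as Ro
def look(name,fn=None,crop=None,scale=1):
    p,d=vision.read_camera(name); 
    if fn: save(p,fn,crop,scale)
    return p,d
def save(p,fn,crop=None,scale=1):
    q=p[...,::-1]
    if crop: q=q[crop[1]:crop[3],crop[0]:crop[2]]
    cv2.imwrite('pics/'+fn,cv2.resize(q,None,fx=scale,fy=scale,interpolation=cv2.INTER_CUBIC))
def cal(name):
    c=vision.get_calibration(name); return np.array(c['camera_matrix']),cv2.Rodrigues(np.array(c['rvec'],float))[0],np.array(c['tvec'],float).ravel()
def atz(name,u,v,z):
    K,R,t=cal(name); r=R.T@np.linalg.inv(K)@[u,v,1]; c=-R.T@t
    return c+r*(z-c[2])/r[2]
def atd(name,u,v,d):
    K,R,t=cal(name); return R.T@(np.linalg.inv(K)@[u,v,1]*d-t)
def cloud(name,d):
    K,R,t=cal(name); v,u=np.mgrid[:d.shape[0],:d.shape[1]]
    P=np.stack([u,v,np.ones_like(u)],-1)@np.linalg.inv(K).T*d[...,None]
    return (P-t)@R
def pix(name,P):
    K,R,t=cal(name); q=K@(R@np.array(P)+t); return q[:2]/q[2]
E
python3 - <<'E'
from h import *
s=telemetry.observe();print(s)
a,d=look('scene','s0.png',None,1.5)
b,e=look('top','t0.png',None,1.5)
np.savez('v0.npz',a=a,d=d,b=b,e=e)
for n in('scene','top'):
    K,R,t=cal(n);print(n,K[0,0],-R.T@t,R[2])
E
```

```text
{'time': 0.0, 'qpos': array([-1.42297198e+00,  3.42754638e-01,  1.52502185e+00, -3.24539932e-06,
        1.27539865e+00, -1.45972087e-01]), 'qvel': array([ 2.36692240e-04, -1.41778464e-03, -2.30752443e-03, -1.18993225e-03,
        8.98180820e-05, -2.28473363e-03]), 'joint_efforts': array([ 5.61912857e-04, -4.31234622e+01, -2.44219977e+01,  7.16162869e-02,
        5.58993733e-02, -1.32793780e-04]), 'tool_pos': array([ 0.15204913, -0.50236283,  0.40402649]), 'tool_rot': array([-3.14002654e+00, -2.27109117e-04,  2.93797208e-01]), 'contact_force': array([0.12679312, 0.29717063, 0.45665367]), 'torque': array([ 0.02606952, -0.00729429,  0.01605285]), 'grip_force': 0.0, 'opening': 0.09155702123381204}
scene 418.3806836975578 [-0.20203767  0.54833144  0.63663773] [ 0.67762984 -0.49484809 -0.54400658]
top 455.81079113745017 [0.28215627 0.0170765  1.09764448] [ 0.23497111  0.01060512 -0.9719445 ]
```

View pics/s0.png

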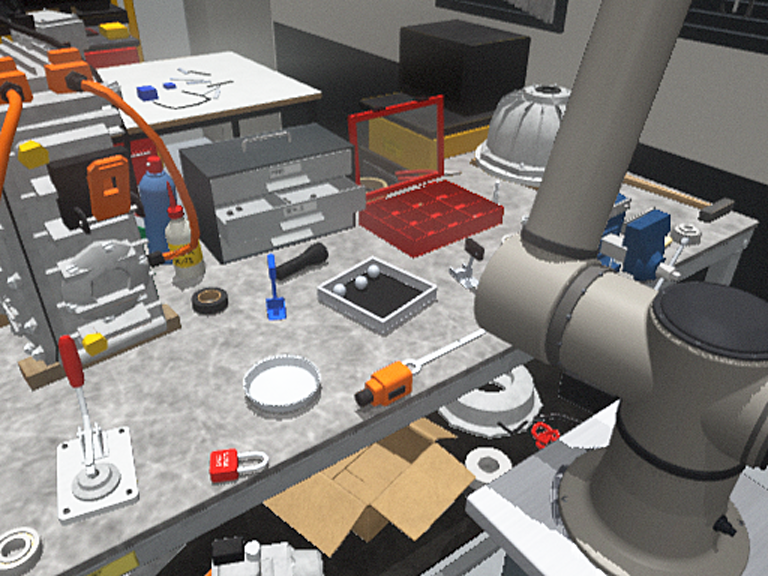

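View pics/t0.png

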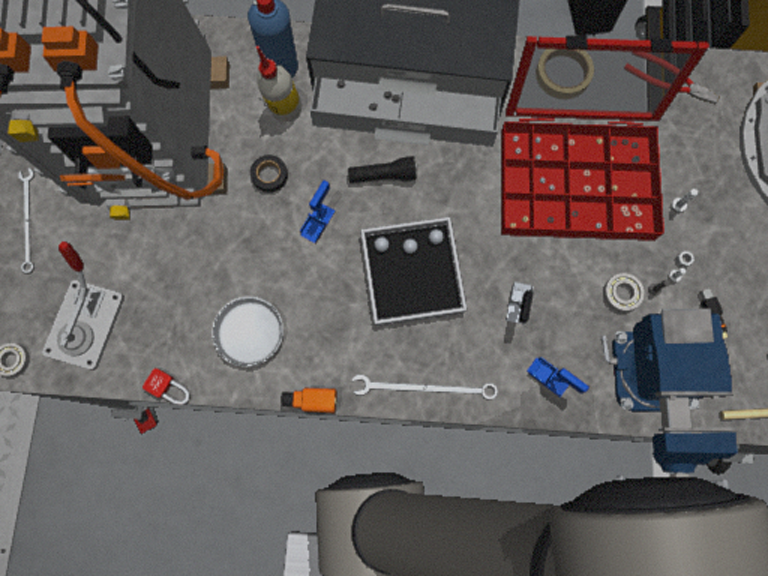

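The top view shows the tray near (413,270), balls at (381,244), (410,246) and (436,237), and the dish at (248,332). There are three scoop shapes: blue at (318,212), blue at (557,377), and steel with a black grip at (518,305). The steel one fits, so I'll confirm it in a crop.

```bash
python3 - <<'E'
from h import *
z=np.load('v0.npz');b,e=z['b'],z['e']
save(b,'c0.png',(225,135,385,245),5)
C=cloud('top',e)
def f(x): return np.round(x,4)
# balls, tray corners in 1.5x view coordinates
for u,v in[(381,244),(410,246),(436,237)]: print('ball',f(atz('top',u/1.5,v/1.5,.016)),f(C[int(v/1.5),int(u/1.5)]))
# dish rim: fit from cloud z
for u,v in [(248,332),(413,285)]: print(f(C[int(v/1.5),int(u/1.5)]))
m=np.zeros(e.shape,bool);m[195:248,138:194]=1
P=C[m&(C[...,2]>.012)&(C[...,2]<.035)];print('dish',P.min(0),P.max(0))
m=np.zeros(e.shape,bool);m[140:222,235:315]=1
mm=(m&(C[...,2]>.02)&(C[...,2]<.032));P=C[mm];r=cv2.minAreaRect(P[:,:2].astype(np.float32)*1000);print('tray',r)
m=np.zeros(e.shape,bool);m[180:235,325:362]=1
for lo,hi in((.075,.1),(.05,.075),(.01,.03)):
  mm=(m&(C[...,2]>lo)&(C[...,2]<hi));P=C[mm]
  if len(P)>3: print(lo,len(P),cv2.minAreaRect(P[:,:2].astype(np.float32)*1000),P.mean(0))
E
```

```text
ball [0.613  0.0496 0.016 ] [0.6098 0.0493 0.032 ]
ball [0.6129 0.0016 0.016 ] [0.6092 0.0026 0.0281]
ball [ 0.6315 -0.0404  0.016 ] [ 0.6283 -0.0382  0.0256]
[0.4538 0.2544 0.0053]
[ 0.5504 -0.0069  0.0026]
dish [0.39751841 0.19549004 0.01207744] [0.50815101 0.30865696 0.02655306]
tray ((571.358642578125, -4.724884033203125), (161.6024932861328, 150.39381408691406), 12.583356857299805)
0.075 124 ((510.2644958496094, -178.72337341308594), (12.733665466308594, 47.09527587890625), 81.47323608398438) [ 0.50969826 -0.17789541  0.08646344]
0.05 15 ((510.3729248046875, -173.9387969970703), (47.17828369140625, 7.518250465393066), 1.252318263053894) [ 0.5056506  -0.17375852  0.06971936]
0.01 35 ((545.947265625, -178.23565673828125), (29.21127700805664, 45.31881332397461), 57.43013000488281) [ 0.54004303 -0.17616142  0.01780616]
```

View pics/c0.png

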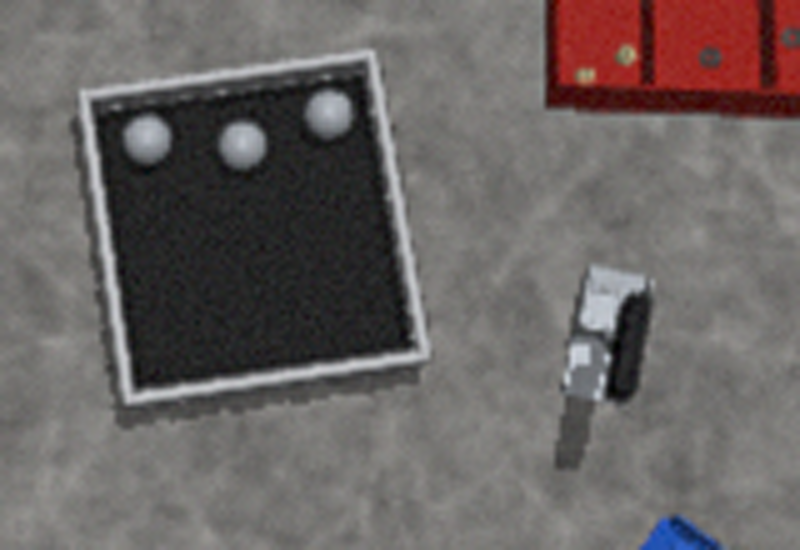

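The crop shows the steel scoop with a black grip bar at about (622–640, 300–395). Its nose points up (+x), so this is the one meant. Next I'll work out the tray frame and the pick-up.

```bash
python3 - <<'E'
from h import *
z=np.load('v0.npz');b,e=z['b'],z['e']
c=np.array([atz('top',225+u/5,135+v/5,.026)[:2] for u,v in[(82,93),(375,53),(428,355),(128,403)]])
print(c.round(4),'centre',c.mean(0),[np.linalg.norm(c[i]-c[(i+1)%4]).round(4) for i in range(4)])
y=(c[0]-c[1])+(c[3]-c[2]); yaw1=np.arctan2(-y[0],y[1]); x=(c[0]-c[3])+(c[1]-c[2]); yaw2=np.arctan2(x[1],x[0]); yaw=(yaw1+yaw2)/2
print('yaw',yaw1,yaw2,yaw)
R=np.array([[np.cos(yaw),-np.sin(yaw)],[np.sin(yaw),np.cos(yaw)]])
for u,v in[(147,138),(243,145),(329,114)]:
    P=atz('top',225+u/5,135+v/5,.016)[:2];print('ball',P.round(4),'tray fr',((P-c.mean(0))@R).round(4))
g=[atz('top',225+u/5,135+v/5,.088)[:2] for u,v in[(623,398),(641,294)]]
print('grip ends',g,np.mean(g,0),np.linalg.norm(g[1]-g[0]),np.arctan2(*(g[1]-g[0])[::-1]))
s=telemetry.observe();Rt=Ro.from_euler('xyz',s['tool_rot']).as_matrix()
C=cloud('top',e)
print('dish ctr',[atz('top',u/1.5,v/1.5,.022)[:2] for u,v in[(248,297),(248,368),(212,332),(285,332)]])
print('grip in tool', Rt.T@(np.array([*np.mean(g,0),.075+.159])-s['tool_pos']))
E
```

```text
[[ 0.631   0.082 ]
 [ 0.6621 -0.0612]
 [ 0.5112 -0.0941]
 [ 0.4778  0.0479]] centre [ 0.5705072  -0.00636163] [np.float64(0.1466), np.float64(0.1544), np.float64(0.1458), np.float64(0.157)]
yaw 0.22240514016294619 0.21678704865292692 0.21959609440793654
ball [0.6132 0.0486] tray fr [0.0537 0.0444]
ball [0.613  0.0009] tray fr [ 0.043  -0.0021]
ball [ 0.632  -0.0407] tray fr [ 0.0526 -0.0469]
grip ends [array([ 0.48437   , -0.17619039]), array([ 0.53310847, -0.18326669])] [ 0.50873923 -0.17972854] 0.04924948762690515 -0.1441818523680558
dish ctr [array([0.50709286, 0.25657743]), array([0.39347447, 0.24309902]), array([0.44637732, 0.30688131]), array([0.454502  , 0.19119766])]
grip in tool [ 0.43480648 -0.20528004  0.17048144]
```

```bash
python3 -m crank '[[1,425,-212,0,0.1],[1,425,-212,0,0.2],[1,425,-212,0,0.3],[1,425,-212,0,0.44],[1,425,-212,0,0.44],[1,425,-212,0,0.44],[1,425,-212,0,0.44],[1,425,-212,0,0.44],[1,425,-212,0,0.44],[1,425,-212,60,0.44],[1,425,-212,110,0.44],[1,425,-212,110,0.44]]'
python3 - <<'E'
from h import *
s=telemetry.observe();print(s['tool_pos'],s['tool_rot'],s['qpos'])
p,d=look('scene','s1.png',(220,90,380,210),5)
print(pix('top',[.4976,-.1773,.088]))
E
```

```text
time: 1.1
tool_pos: [0.4857, -0.1871, 0.3175]
tool_rot: [3.141, -0.002, -0.145]
contact_force: [1.2, -0.6, -0.1]
opening: 0.0917
grip_force: 0.0
[ 0.48567179 -0.1870903   0.3175243 ] [ 3.14056930e+00 -2.46735495e-03 -1.44757520e-01] [-5.15008690e-01  4.21025514e-01  1.66429624e+00 -7.04068868e-05
  1.05360044e+00  1.20058115e+00]
[350.22614638 208.88367545]
```

View pics/s1.png

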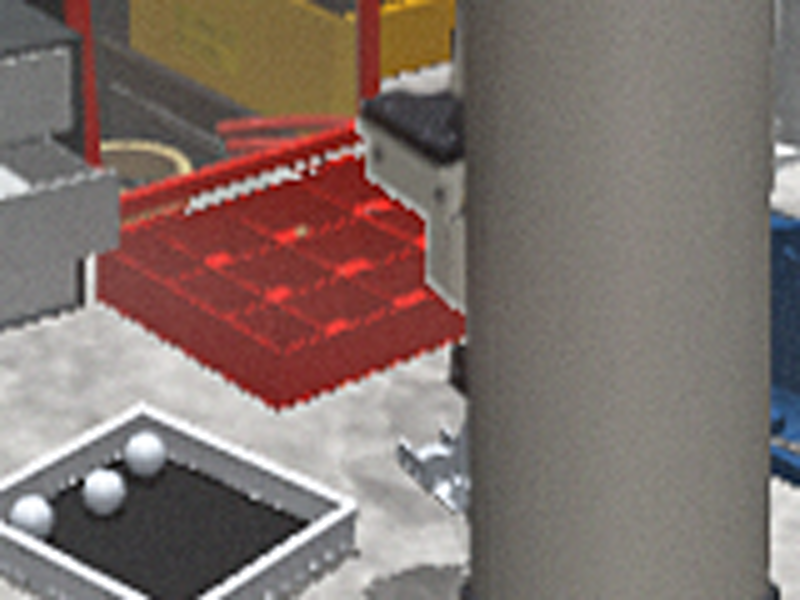

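The arm hides the scoop here; only its nose shows, at (425,455). Before going down, I'll check where the arm settles.

```bash
python3 -m crank '[[1,0,0,0,0],[1,0,0,0,0]]'
```

```text
time: 1.32
tool_pos: [0.4846, -0.1887, 0.3176]
tool_rot: [-3.141, 0.002, -0.145]
contact_force: [0.4, -0.5, 0.4]
opening: 0.092
grip_force: 0.0
```

```bash
python3 -m crank '[[1,11,-13,0,0],[1,11,-13,40,0],[1,11,-13,80,0],[1,11,-13,87,0],[1,11,-13,87,0],[-1,11,-13,87,0],[-1,11,-13,87,0],[-1,11,-13,87,0],[-1,11,-13,87,0],[-1,11,-13,87,0],[-1,11,-13,87,0],[-1,11,-13,87,0]]' 50
python3 - <<'E'
from h import *
p,d=look('top')
save(p,'t2.png',(225,135,385,245),5)
E
```

```text
time: 2.32
tool_pos: [0.4973, -0.1775, 0.2313]
tool_rot: [3.141, -0.001, -0.146]
contact_force: [0.2, -0.0, -0.7]
opening: 0.0495
grip_force: 0.0
```

View pics/t2.png

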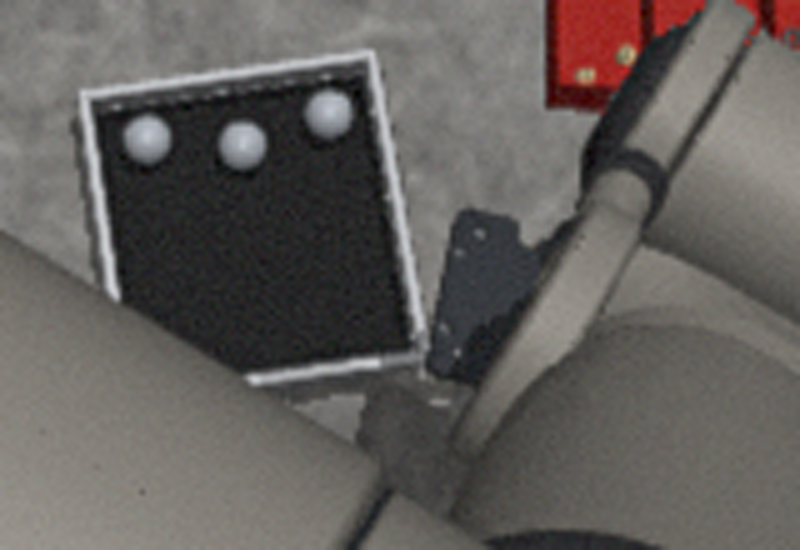

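The top view shows the tray undisturbed, with the gripper in place; the arm hides the scoop. The fingers need longer to close.

```bash
python3 -m crank '[[-1,0,0,0,0],[-1,0,0,0,0],[-1,0,0,0,0],[-1,0,0,0,0],[-1,0,0,0,0],[-1,0,0,0,0],[-1,0,0,0,0],[-1,0,0,0,0]]' 50; python3 -m crank '[[-1,0,0,-40,0],[-1,0,0,-80,0],[-1,0,0,-80,0]]' 50
```

```text
time: 3.03
tool_pos: [0.4972, -0.1776, 0.2309]
tool_rot: [3.142, 0.0, -0.146]
contact_force: [-0.3, 0.9, -0.8]
opening: 0.0113
grip_force: 50.0
time: 3.28
tool_pos: [0.4989, -0.1783, 0.3176]
tool_rot: [3.138, -0.011, -0.146]
contact_force: [1.3, -1.3, -0.8]
opening: 0.0118
grip_force: 50.0
```

```bash
python3 -m crank '[[-1,-16,-40,0,0],[-1,-32,-79,0,0],[-1,-48,-118,0,-0.05],[-1,-64,-157,0,-0.1],[-1,-80,-196,0,-0.146],[-1,-95,-235,0,-0.146],[-1,-110,-270,0,-0.146],[-1,-123,-303,0,-0.146],[-1,-123,-303,0,-0.146],[-1,-123,-303,0,-0.146]]'
python3 - <<'E'
from h import *
a,_=look('scene')
np.save('a1.npy',a)
E
python3 -m crank '[[-1,0,0,0,0],[-1,0,0,0,0],[-1,0,0,0,0],[-1,0,0,0,0],[-1,0,0,0,0],[-1,0,0,0,0]]' 3
python3 - <<'E'
from h import *
a=np.load('a1.npy');b,_=look('scene')
print(pix('scene',[.42,.14,.1]),telemetry.observe()['tool_pos'])
u,v=pix('scene',[.45,.14,.1]).astype(int)
q=np.hstack([p[max(0,v-90):v+70,u-75:u+75] for p in(a,b)])
save(q,'d1.png',None,2.6)
E
```

```text
time: 4.12
tool_pos: [0.4189, 0.1418, 0.3108]
tool_rot: [3.141, 0.0, 0.004]
contact_force: [-0.4, 0.1, -3.2]
opening: 0.0116
grip_force: 50.0
time: 4.67
tool_pos: [0.4198, 0.1397, 0.3109]
tool_rot: [3.141, 0.0, -0.001]
contact_force: [-0.2, -0.4, -2.1]
opening: 0.012
grip_force: 3.0
[236.52672038 213.9848059 ] [0.41979224 0.13981603 0.31094201]
```

View pics/d1.png

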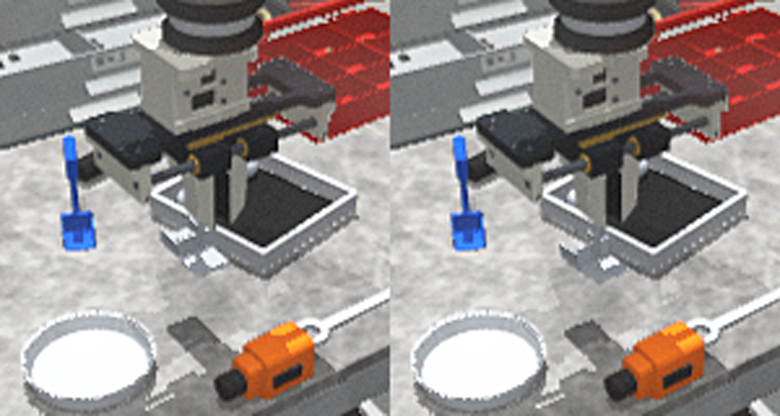

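On the right, at 3 N, the scoop has pivoted nose-down in the fingers, with the nose at about (575,245). Tipping by pivoting works, so I'll measure the angle from depth.

```bash
python3 - <<'E'
from h import *
p,d=look('scene');C=cloud('scene',d)
m=(abs(C[...,1]-.14)<.022)&(C[...,2]>.03)&(C[...,2]<.135)&(C[...,0]>.36)&(C[...,0]<.53)
P=C[m];print(len(P))
for x in np.arange(.37,.53,.006):
    q=P[abs(P[:,0]-x)<.003]
    if len(q): print(round(x,3),q[:,2].min().round(3),q[:,2].max().round(3),len(q))
E
```

```text
299
0.406 0.082 0.134 5
0.412 0.081 0.134 27
0.418 0.08 0.083 20
0.424 0.079 0.133 22
0.43 0.078 0.121 33
0.436 0.077 0.121 61
0.442 0.076 0.097 65
0.448 0.075 0.089 7
0.454 0.074 0.089 8
0.46 0.073 0.088 9
0.466 0.074 0.088 12
0.472 0.071 0.086 10
0.478 0.07 0.07 1
```

```bash
cat > ang.py <<'E'
from h import *
p,d=look('scene');C=cloud('scene',d);s=telemetry.observe();t=s['tool_pos'];y=s['tool_rot'][2]
c,n=np.cos(y),np.sin(y);D=C-t;X=D[...,0]*c+D[...,1]*n;Y=-D[...,0]*n+D[...,1]*c;Z=D[...,2]
m=(abs(Y)<.022)&(Z>-.265)&(Z<-.17)&(X>-.04)&(X<.085)&(C[...,2]>.025)
o=[]
for x in np.arange(-.03,.085,.008):
    q=Z[m&(abs(X-x)<.004)]
    if len(q): print(int(x*1e3),int((q.min()+.159)*1e3),int((q.max()+.159)*1e3),len(q))
E
python3 -m crank '[[-1,40,0,0,0],[-1,80,0,0,0],[-1,40,0,0,0],[-1,0,0,0,0],[-1,40,0,0,0],[-1,80,0,0,0],[-1,40,0,0,0],[-1,0,0,0,0],[-1,0,0,0,0],[-1,0,0,0,0]]' 3
python3 ang.py
```

```text
time: 5.6
tool_pos: [0.4178, 0.1402, 0.3101]
tool_rot: [3.141, 0.004, 0.001]
contact_force: [0.1, 0.3, -1.8]
opening: 0.0122
grip_force: 3.0
-30 -96 -91 19
-22 -101 -96 16
-13 -105 -11 55
-5 -105 -12 112
2 -104 -12 100
10 -105 -29 21
18 -104 -27 19
26 -51 -27 17
34 -43 -31 5
```

```bash
sed -i 's/Z>-.265/Z>-.30/;s/C\[...,2\]>.025/C[...,2]>.012/' ang.py; sed -i 's/^p,d=look.*look(.scene.)/&/' ang.py; echo "u,v=pix('scene',t-[0,0,.19]).astype(int);save(p,'d2.png',(u-70,v-60,u+70,v+50),4)" >> ang.py; python3 ang.py
```

```text
-30 -96 -91 22
-22 -99 -94 17
-13 -104 -11 48
-5 -108 -11 116
2 -111 -12 122
10 -117 -11 31
18 -118 -27 26
26 -112 -27 21
34 -44 -29 6
42 -33 -33 1
```

View pics/d2.png

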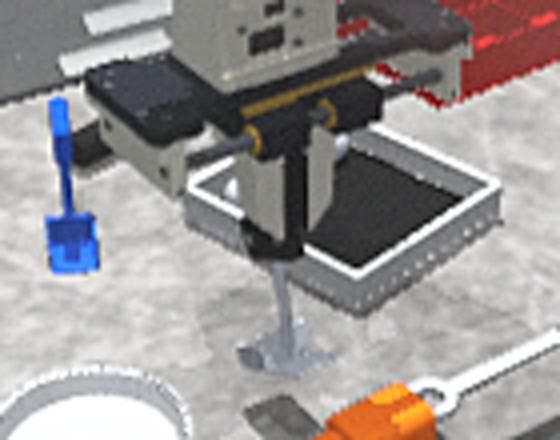

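The scoop has tipped about 30° but slid down in the fingers, with the bar now at the tips. So no jerking when loose. I'll set it on the bench here so it rights itself, then regrip lower.

```bash
python3 -m crank '[[-1,10,0,20,0],[-1,10,0,35,0],[-1,5,0,45,0],[-1,0,0,55,0],[-1,-5,0,63,0],[-1,-10,0,71,0],[-1,-12,0,79,0],[-1,-12,0,86,0],[-1,-12,0,88,0],[-0.61,-12,0,88,0],[-0.61,-12,0,88,0],[-0.61,-12,0,88,0]]' 3
sed -i 's/C\[...,2\]>.012/C[...,2]>.008/' ang.py;python3 ang.py
```

```text
time: 6.7
tool_pos: [0.408, 0.14, 0.223]
tool_rot: [3.141, -0.0, -0.0]
contact_force: [0.1, 0.5, -0.7]
opening: 0.0176
grip_force: 0.0
-13 -16 -11 5
-5 -16 -12 6
2 -40 -14 12
10 -55 -35 17
18 -56 -41 41
26 -54 -48 6
34 -55 -48 5
42 -53 -48 6
50 -53 -50 2
```

View pics/d2.png

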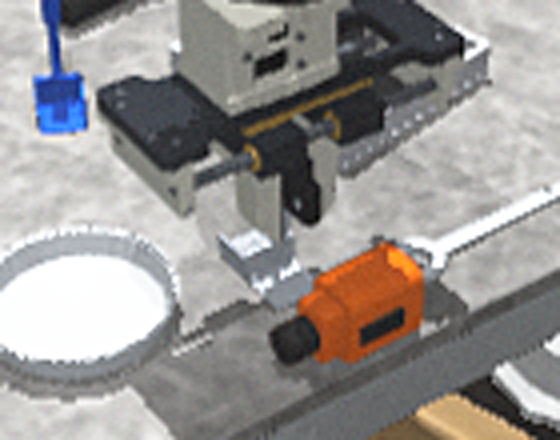

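The scoop stands flat again: side-wall tops at z ≈ 16 mm, with the blade at about (255,265). I'll regrip further back on the bar and lift a little.

```bash
python3 -m crank '[[-0.61,-13,0,1,0],[-0.61,-13,0,1,0],[-1,-13,0,1,0],[-1,-13,0,1,0],[-1,-13,0,1,0],[-1,-13,0,1,0],[-1,-13,0,-30,0],[-1,-13,0,-60,0],[-1,-13,0,-60,0],[-1,-13,0,-60,0]]' 55
python3 - <<'E'
from h import *
p,d=look('scene');C=cloud('scene',d);s=telemetry.observe();t=s['tool_pos']
D=C-t
m=(abs(D[...,1])<.022)&(D[...,2]<-.17)&(D[...,2]>-.25)&(D[...,0]>-.05)&(D[...,0]<.09)&(C[...,2]>.01)
v,u=np.nonzero(m)
for x in np.arange(-20,85,5):
    q=D[m&(abs(D[...,0]*1e3-x)<2.5)]
    if len(q):print(x,len(q),(q[:,2].min()*1e3+159).round(),(q[:,2].max()*1e3+159).round(),'y',(q[:,1].min()*1e3).round(),(q[:,1].max()*1e3).round())
E
```

```text
time: 7.58
tool_pos: [0.3952, 0.1402, 0.284]
tool_rot: [-3.141, -0.004, -0.0]
contact_force: [-0.4, -0.5, -2.3]
opening: 0.0119
grip_force: 55.0
-10 13 -17.0 -11.0 y -14.0 12.0
-5 2 -16.0 -14.0 y -6.0 -6.0
0 27 -61.0 -13.0 y -15.0 15.0
5 24 -60.0 -13.0 y -17.0 16.0
10 22 -61.0 -56.0 y -16.0 15.0
15 21 -60.0 -28.0 y -15.0 16.0
20 26 -61.0 -33.0 y -15.0 16.0
25 30 -60.0 -35.0 y -13.0 17.0
30 72 -61.0 -38.0 y -16.0 16.0
35 5 -56.0 -46.0 y 5.0 16.0
40 9 -62.0 -47.0 y 14.0 16.0
45 7 -61.0 -45.0 y 14.0 17.0
50 9 -60.0 -45.0 y -16.0 16.0
55 22 -61.0 -46.0 y -15.0 16.0
60 13 -60.0 -45.0 y -14.0 16.0
65 8 -61.0 -48.0 y -12.0 15.0
```

The scoop is flat in the grip: underside 61 mm below the grasp point, nose about 66 mm ahead of it. Next I go into the tray in line with ball_c, the +y one.

```bash
python3 -m crank '[[-1,25,30,0,-0.1],[-1,52,60,0,-0.22],[-1,80,90,0,-0.22],[-1,103,117,0,-0.22],[-1,103,117,0,-0.22],[-1,103,117,20,-0.22],[-1,103,117,40,-0.22],[-1,103,117,52,-0.22],[-1,103,117,52,-0.22],[-1,103,117,52,-0.22]]' 55
python3 - <<'E'
from h import *
p,d=look('scene');print(telemetry.observe()['tool_pos'])
u,v=pix('scene',[.56,.02,.03]).astype(int);save(p,'e1.png',(u-80,v-60,u+80,v+60),5)
E
```

```text
time: 8.47
tool_pos: [0.4972, 0.0232, 0.2296]
tool_rot: [-3.141, 0.003, 0.22]
contact_force: [0.3, 0.5, -1.2]
opening: 0.0119
grip_force: 55.0
[0.49749929 0.02325033 0.23042708]
```

View pics/e1.png

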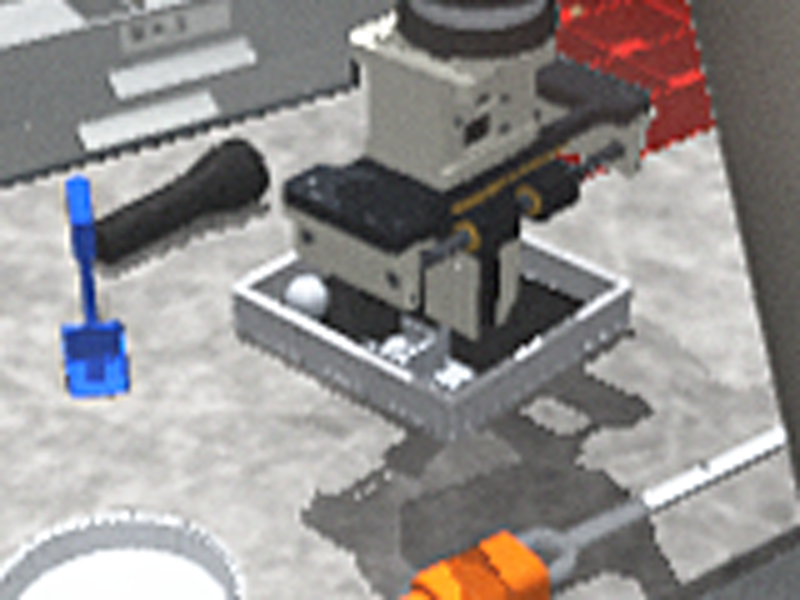

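The scoop is in the tray in line with ball_c at (305,293), clear of the walls. Now lower it to the floor.

```bash
python3 -m crank '[[-1,0,0,2,0],[-1,0,0,3,0],[-1,0,0,4,0],[-1,0,0,4,0]]'; python3 -m crank '[[-1,0,0,1,0],[-1,0,0,1,0]]'
```

```text
time: 8.85
tool_pos: [0.4976, 0.0232, 0.2271]
tool_rot: [3.141, -0.0, 0.22]
contact_force: [-0.3, 0.3, -2.2]
opening: 0.012
grip_force: 55.0
time: 9.02
tool_pos: [0.4977, 0.0231, 0.2261]
tool_rot: [3.141, -0.0, 0.22]
contact_force: [0.4, 0.2, -1.2]
opening: 0.0122
grip_force: 55.0
```

```bash
python3 -m crank '[[-1,0,0,1,0],[-1,0,0,1,0],[-1,0,0,1,0]]'; python3 -m crank '[[-1,0,0,1,0],[-1,0,0,1,0],[-1,0,0,1,0]]'
```

```text
time: 9.27
tool_pos: [0.4977, 0.0232, 0.2261]
tool_rot: [3.141, -0.001, 0.22]
contact_force: [-3.4, 0.7, 8.5]
opening: 0.0115
grip_force: 55.0
time: 9.52
tool_pos: [0.4976, 0.0232, 0.2261]
tool_rot: [3.141, -0.001, 0.22]
contact_force: [-7.4, -0.0, 19.2]
opening: 0.0119
grip_force: 55.0
```

```bash
python3 -m crank '[[-1,0,0,-1,0],[-1,8,0,-1,0],[-1,16,0,-1,0],[-1,24,0,-1,0],[-1,30,0,-1,0],[-1,36,0,-1,0],[-1,42,0,-1,0],[-1,48,0,-1,0],[-1,54,0,-1,0],[-1,60,0,-1,0],[-1,65,0,-1,0],[-1,68,0,-1,0]]'; python3 -m crank '[[-1,2,0,0,0],[-1,4,0,0,0],[-1,4,0,0,0]]'
```

```text
time: 10.52
tool_pos: [0.5652, 0.0383, 0.2299]
tool_rot: [3.14, -0.006, 0.22]
contact_force: [-7.2, 1.4, 31.3]
opening: 0.0114
grip_force: 55.0
time: 10.77
tool_pos: [0.5691, 0.0391, 0.2294]
tool_rot: [3.14, -0.006, 0.22]
contact_force: [-5.8, 1.0, 29.7]
opening: 0.0118
grip_force: 55.0
```

```bash
cat > prof.py <<'E'
from h import *
import sys
y0=float(sys.argv[1]) if len(sys.argv)>1 else None
p,d=look('scene');C=cloud('scene',d);s=telemetry.observe();t=s['tool_pos'];np.savez('last.npz',p=p,d=d)
yw=s['tool_rot'][2];print(s['time'],t,s['contact_force'],s['torque'])
c,n=np.cos(yw),np.sin(yw);D=C-t;X=(D[...,0]*c+D[...,1]*n)*1e3;Y=(-D[...,0]*n+D[...,1]*c)*1e3;Z=C[...,2]*1e3
m=(Z<60)&(Z>2)
# height map in tool frame: rows X, cols Y (max Z mm)
print('      '+' '.join('%3d'%y for y in range(-70,31,6)))
for x in range(100,-12,-6):
    print('%4d  '%x+' '.join('%3d'%Z[k].max() if (k:=m&(abs(X-x)<=3)&(abs(Y-y)<=3)).any() else '  .' for y in range(-70,31,6)))
E
python3 prof.py
```

```text
10.8167 [0.56905181 0.03912573 0.22937753] [-5.53288945  1.30222506 28.22685259] [ 0.32309364  1.37280678 -0.03251186]
      -70 -64 -58 -52 -46 -40 -34 -28 -22 -16 -10  -4   2   8  14  20  26
 100    .   .   2   2   .   3   2   .   .   .   .   2   .   2   .   .   2
  94    .   .   .   .   .   .   .   .   .   .   .   .   .   .   .   .   2
  88    .   .   .   .   .   .   .   .   .   .   .   .   .   .   4   .   .
  82    .   .   .   .   .   .   .   .   .   .   .   .   .   .   .   3   2
  76    .   .   .   .   .   .   .   .   .   .   .   .   .   .   .   .   2
  70    .   .   .   .   .   .   .   .  27  16  29  28   8  28   .  27  27
  64    .   .   .   .   4   8  21  30  30  28  30  28  29  29  28  30  28
  58    .   .   .   .   3   5   6   .   .   .   .   .   5   .   .   .  16
  52    .   .   .   .   4   5   7   6   .   .   .   .   .  22   .   .  27
  46    .   .   .   .   .   6   7   4   5   .   .   .  28  28  23   .  29
  40    .   .   .   .   .   5   6   6   5   6  25  28  29  27  17   .   .
  34    5   .   .   .   .   5  12   7   6   6  19  27  29  26   .   .  28
  28    6   7   .   .  11  23  21   6   6   6   6   6  26   .   .   .  30
  22    7   5   4   .  16  21  18   4   6   6   5   5   6   .   .   .  29
  16    6   6   6   .   .   7   .   .   6   6   7   8   6   .   .   .  30
  10    5   6   6   5   .   .   .   .   7   6   7   8   .   .   .   .  28
   4    5   5   6   5   .   .   .   .   .   .  52   .   .   .   .   .  29
  -2    5   7   7   5   4   .   .   .   .   .  59  57   .   .  59   .  30
  -8    6   6   7   7   5   .   .   .   .   .   .  57   .  54  58   .  27
```

```bash
python3 -m crank '[[-1,0,0,-1.5,0],[-1,2,0,-1.5,0],[-1,4,0,-1.5,0],[-1,4,0,-1.5,0]]'; python3 -m crank '[[-1,1,0,0,0],[-1,2,0,0,0],[-1,2,0,0,0]]';  python3 - <<'E'
from h import *
p,d=look('scene');u,v=pix('scene',[.62,.04,.03]).astype(int);save(p,'e2.png',(u-48,v-35,u+48,v+35),8)
E
```

```text
time: 11.15
tool_pos: [0.5722, 0.0399, 0.2292]
tool_rot: [3.141, -0.002, 0.22]
contact_force: [-6.8, -0.2, 21.1]
opening: 0.0115
grip_force: 55.0
time: 11.4
tool_pos: [0.5738, 0.0402, 0.229]
tool_rot: [3.141, -0.001, 0.22]
contact_force: [-6.3, 0.5, 19.9]
opening: 0.0116
grip_force: 55.0
```

View pics/e2.png

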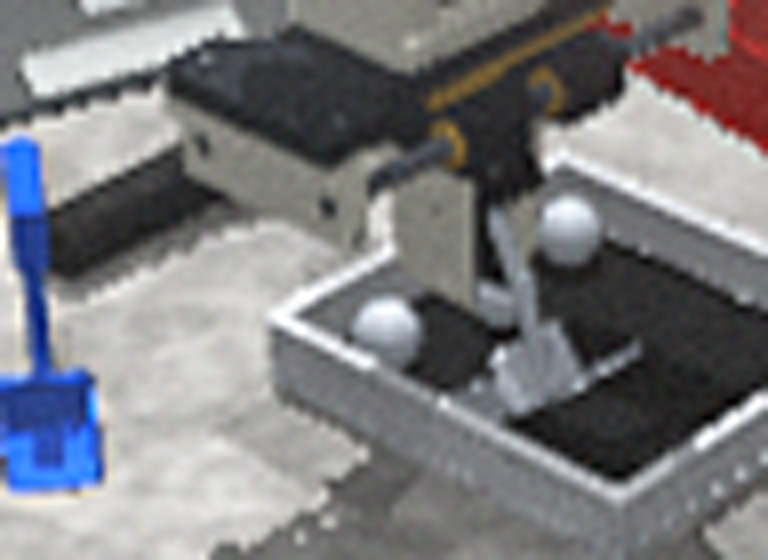

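The crop shows the scoop dragged nose-down by floor friction, with its blade at (540,370). Ball_c is still free at (390,330) and ball_b is at (570,230). I pressed too hard on the floor. I'll right the scoop at the back of the tray and then sweep just above the floor. That was the tenth picture, so from here I work from depth numbers only.

```bash
python3 -m crank '[[-1,0,0,-20,0],[-1,-10,0,-42,0],[-1,-30,0,-45,0],[-1,-50,0,-45,0],[-1,-54,0,-45,0],[-1,-54,0,-45,0]]' 55; python3 prof.py
```

```text
time: 11.95
tool_pos: [0.5204, 0.0282, 0.2715]
tool_rot: [-3.141, 0.001, 0.219]
contact_force: [-0.3, -0.6, -1.6]
opening: 0.0123
grip_force: 55.0
12.0 [0.5213674  0.02828076 0.27159369] [-0.04454388 -0.04071174 -1.68062222] [-0.00582985 -0.03222352 -0.0130266 ]
      -70 -64 -58 -52 -46 -40 -34 -28 -22 -16 -10  -4   2   8  14  20  26
 100    .   .   .   .   6   7   6   7   .   .   .   .  26  23   .   .  29
  94    .   .   .   .   .  19   7   5   6   .   .  27  28  27  18   .  29
  88    6   .   .  27  26  23  21   6   3   6  26  27  30  29  25   .   .
  82    6   5   .   .  28  29  28   5   6   5  18  23  26  27  19   .  29
  76    5   7   7  25  28  27  22   4   5   7   5   5  26  18   .   .  29
  70    5   6   4  16  25  24  21   5   4   8   5   5   6   .   .   .  28
  64    7   6   6   5   6   5   7   7   6   7   6   7   7   .   .   .  30
  58    5   7   6   6   5   5   5   5   6   6   8   6   7   .   .   .  27
  52    7   7   3   6   3   6   7   5   5   6   8   5   6   .   .   .  28
  46    5   .   .   .   .   5   3   6   6   6   6   6   6   .   .   .  28
  40    .   .   .   .   .   .   5   7   7   6   6   7   5   .   .   .  15
  34    .   .   .   .   .   4   4   7   5   8   4   .   7   .   .   .  19
  28    .   .   .   .   5   6   4   6   6   5   6   6   5   .   .   .  15
  22    3   6   6   5   6   5   5   6   6   7   4   6   6   .   .   .  28
  16    5   5   5   7   6   6   6   7   6   4   4   7   4   .   .   .  29
  10    8   6   5   6   5   5   7   6   8   7   7   6   8   .   .   .  30
   4    7   6   7   6   4   7   6   5   4   7   6   5   7   .   .   .  28
  -2    7   6   6   5   6   6   6   6   6   5   6   5   5   .   .   .  28
  -8    5   6   5   5   5   6   7   7   5   6   6   6   5   .  58   .  29
```

```bash
cat > side.py <<'E'
from h import *
p,d=look('scene');C=cloud('scene',d);s=telemetry.observe();t=s['tool_pos']
yw=s['tool_rot'][2];print(s['time'],t,s['contact_force'],s['opening'])
c,n=np.cos(yw),np.sin(yw);D=C-t;X=(D[...,0]*c+D[...,1]*n)*1e3;Y=(-D[...,0]*n+D[...,1]*c)*1e3;Z=C[...,2]*1e3
m=(abs(Y)<19)&(D[...,2]<-.14)
H=np.zeros((40,40),int)
xs=range(-84,90,4);g=int((t[2]-.159)*1e3);print('grasp z',g,'; cols X -84..88 step 4, count')
for z in range(g+16,0,-4):
    print('%4d '%z+''.join('.' if not(k:=(m&(abs(X-x)<=2)&(abs(Z-z)<=2)).sum()) else '0' if abs(x)<2 else '#' if k>2 else '+' for x in xs))
E
python3 side.py
```

```text
12.05 [0.52183957 0.02835362 0.27151651] [-0.07915092  0.8156021  -1.8327131 ] 0.011715304215247559
grasp z 112 ; cols X -84..88 step 4, count
 128 ................+##.........................
 124 ................+##.........................
 120 ................#+#+........................
 116 ...............##.#.+0......................
 112 ...............#+.#.+0......................
 108 ..............+++.##+0..+...................
 104 ..............#+..#+#.++....................
 100 .............+#+..#+#0......................
  96 .............+++..+.+0++....................
  92 ......+......++.....+.......................
  88 ......#+....+#+.............................
  84 ......+.#....+##............................
  80 ........+#..+##.............................
  76 ..........+++##+............................
  72 ...........###+++...........................
  68 .............+#+.#..........................
  64 .............++.#++.+.......................
  60 ...............+++++........................
  56 ................++++........................
  52 .................++.........................
  48 ............................................
  44 ............................................
  40 ............................................
  36 ............................................
  32 ...........+...............................+
  28 ..........###.............................+#
  24 ...........#.............................###
  20 ...........#.............................#+#
  16 ..........+#+............................#+#
  12 ...........#.............................++.
   8 ...........#.....++++0##+#+.++#+#+#..+#++++.
   4 #+##++++##+#......###0#+##+#####+###########
```

The scoop hangs about 40° nose-down, with the nose 14 mm behind the grip line. I'll hook the nose behind the tray's near wall and draw back to right it.

```bash
python3 -m crank '[[-1,0,0,20,0],[-1,-5,0,35,0],[-1,-15,0,35,0],[-1,-21,0,35,0],[-1,-26,0,34,0],[-1,-31,0,33,0],[-1,-36,0,32,0],[-1,-41,0,31,0],[-1,-45,0,30,0],[-1,-48,0,29,0],[-1,-48,0,29,0]]' 8; python3 side.py
```

```text
time: 12.97
tool_pos: [0.4736, 0.0178, 0.2426]
tool_rot: [-3.142, 0.001, 0.22]
contact_force: [-0.9, -1.2, 0.5]
opening: 0.0121
grip_force: 8.0
13.0167 [0.47386114 0.01782844 0.24256822] [-0.10391357  0.36129384 -1.17431526] 0.011871506221906492
grasp z 83 ; cols X -84..88 step 4, count
  99 .................+#+........................
  95 .................+#+........................
  91 .................+#+........................
  87 ..................#+........................
  83 .................+#+........................
  79 ..................##........................
  75 ..................##..+.....................
  71 ..................##........................
  67 ..................##........................
  63 ..................#.........................
  59 ..................#.........................
  55 ..................++#.......................
  51 ..................++#.......................
  47 ..................###0+.....................
  43 ...........###+...+##0+#+++.................
  39 .............+####+#+0++++##................
  35 ................+###+0#++###................
  31 ...................++0.++.#.................
  27 ......................++++++................
  23 .......................+....................
  19 .......................#+...................
  15 .......................#+...................
  11 .......................#+...................
   7 .......................##.....+++#+#####+#+#
   3 #####################0##+.....+#+++++##+##+#
```

Tilt is down to about 17°. Now set it on the tray floor behind the balls and let it settle.

```bash
python3 -m crank '[[-1,0,0,-15,0],[-1,10,0,-20,0],[-1,30,0,-20,0],[-1,50,0,-20,0],[-1,61,0,-15,0],[-1,61,0,0,0],[-1,61,0,15,0],[-1,61,0,22,0],[-1,60,0,26,0],[-0.61,59,0,26,0],[-0.61,59,0,26,0],[-0.61,59,0,26,0]]' 8; python3 side.py; python3 prof.py
```

```text
time: 14.02
tool_pos: [0.532, 0.0307, 0.2167]
tool_rot: [3.141, -0.0, 0.22]
contact_force: [0.1, 0.7, -0.4]
opening: 0.0177
grip_force: 0.0
14.0667 [0.53201318 0.03073773 0.21681213] [ 1.22509836  0.21798311 -0.2340862 ] 0.017774577606600377
grasp z 57 ; cols X -84..88 step 4, count
  73 ........##+.++.+#+#.........................
  69 .........++.+++#.+#+........................
  65 ..............++..+.........................
  61 ..............++..#.........................
  57 ...............+..++.0......................
  53 ..............+++.#++0+.....................
  49 ...............++.##+0++....................
  45 ...............+..+.+0+.....................
  41 ................#++.+0......................
  37 ................#+..........................
  33 ................++..........................
  29 ........##......++.+....................+++.
  25 ........#.+......++#+.................+##+#+
  21 ........#+.......++#+.+++++...........+#+#..
  17 ........##........+#.0++.+.+..........+#+++.
  13 ........##.........#+...+.++...........#++..
   9 ........#+.
[... 1032 characters left out ...]
 7   6   7   6   6   .   .   .  29
  40    .   .   .   .   .   .   .   4   6   7   5   6   5   .   .   .  30
  34    .   .   .   .   5   6   .   .   7   6   6   6   .   .   .   .  25
  28    .   5   .   .   6   4   6   .   .   6   7   7   .   .   .   .  26
  22    .   6   5   2   .   5   6   7   .  16  15   7   .   .  20   .  28
  16    5   6   5   6   6   .   5   .   .  16  13   9  10   .  20   .  26
  10    4   6   5   6   5   7   5   .   .  19   .   .   .   .  19  52  57
   4    7   4   7   5   .   8   7   4   .  17  54   .   .   .  20  48  58
  -2    6   5   8   6   6   6   6   6   .   .  52  25  24   .  20   .  59
  -8    7   7   6   7   5   6   5   5   6  19  55   7  26  57  54  59  59
```

The scoop stands flat on the tray floor, and ball_c is still ahead in line. I'll regrip properly at the bar's middle.

```bash
python3 -m crank '[[-0.61,-12,0,-16,0],[-0.61,-24,0,-16,0],[-0.61,-34,0,-16,0],[-0.61,-34,0,-16,0],[-1,-34,0,-16,0],[-1,-34,0,-16,0],[-1,-34,0,-16,0],[-1,-34,0,-16,0],[-1,-34,0,-17,0],[-1,-34,0,-17,0]]' 60; python3 side.py
```

```text
time: 14.95
tool_pos: [0.4988, 0.0234, 0.2332]
tool_rot: [-3.141, 0.0, 0.22]
contact_force: [0.3, -0.3, -0.5]
opening: 0.0119
grip_force: 60.0
15.0 [0.49867578 0.02341381 0.23314069] [-0.87596735 -0.39116001 -1.70482553] 0.011963629301308804
grasp z 74 ; cols X -84..88 step 4, count
  90 ................+##+........................
  86 .................##.........................
  82 ................+##+........................
  78 .................##.........+...............
  74 ................+##.........+...............
  70 .................##+........+...............
  66 ..................#+........................
  62 ..................#.........................
  58 ..................#++0+.+...................
  54 ....................+.......................
  50 ........................+...................
  46 ........................++..................
  42 ........................+...................
  38 ........................+++.................
  34 .........................+..................
  30 ................##+......+#.................
  26 ................###+......+##...............
  22 ................+#........+#+.++++..........
  18 .................#........+##+++#++#........
  14 .................#.........+#...#.#+........
  10 ................+#.....#+#+##....###+.......
   6 ................+#.....#####.....#++########
   2 ##################.....................+++..
```

```bash
python3 -m crank '[[-1,4,0,0,0],[-1,11,0,0,0],[-1,18,0,0,0],[-1,25,0,0,0],[-1,31,0,0,0],[-1,37,0,0,0],[-1,42,0,0,0],[-1,47,0,0,0],[-1,52,0,0,0],[-1,56,0,0,0],[-1,60,0,0,0],[-1,63,0,0,0]]'; python3 -m crank '[[-1,3,0,0,0],[-1,5,0,0,0],[-1,7,0,0,0],[-1,9,0,0,0],[-1,11,0,0,0],[-1,12,0,0,0]]'; python3 side.py;python3 prof.py
```

```text
time: 16.0
tool_pos: [0.5601, 0.0371, 0.2331]
tool_rot: [-3.141, 0.002, 0.22]
contact_force: [0.7, 0.3, -2.8]
opening: 0.0118
grip_force: 60.0
time: 16.5
tool_pos: [0.5722, 0.0397, 0.2336]
tool_rot: [3.141, -0.001, 0.22]
contact_force: [-1.7, -0.1, 0.8]
opening: 0.0117
grip_force: 60.0
16.55 [0.57209952 0.03971025 0.23359593] [ 0.24353424 -1.04463752 -1.97309184] 0.011728999800750968
grasp z 74 ; cols X -84..88 step 4, count
  90 ................+##++0......................
  86 .................##.........................
  82 .................##+........................
  78 ................+##.........................
  74 .................##+........................
  70 .................##+........................
  66 ..................#+........................
  62 ..................#..0......................
  58 ..................++........................
  54 ....................+.......................
  50 ........................#...................
  46 ........................+...................
  42 ........................#+..................
  38 ................
[... 1374 characters left out ...]
 .  19   .  31  28  32  28  20   6
  40    .   .   .   .   .  15   8   5   .  19  27  31  32  28  28   .  29
  34    6   .   .   .   .  26  12   6   3   .   .  28  32  25  20   .  30
  28    6   6   .   .   .  25  22   8   5  22  15   8  27  26  27   .  15
  22    7   6   6  26  23  26  21   6   5   7  17  10  40  29  25   .  30
  16    6   4   7  24  20  23   5   3   5   7   8  36  49   .   .   .  29
  10    7   6   5   6   5   6   6   6   5   6   8   7  49   .   .   .  29
   4    6   6   6   6   5   7   6   7   7   8   8   9   8   .   .   .  30
  -2    6   7   5   6   7   7   7   7   6   9   9  58   8   9   .   .  30
  -8    7   5   5   6   7   6   5   5   5   6  59  58   6   .   .   .  16
```

Ball_c seems to be in the pocket, its top at about 32 mm against 31 expected. I'll lift gently and check.

```bash
python3 -m crank '[[-1,1,0,0,0],[-1,1,0,-4,0],[-1,0,0,-10,0],[-1,-2,0,-18,0],[-1,-3,0,-27,0],[-1,-4,0,-36,0],[-1,-4,0,-45,0],[-1,-4,0,-52,0],[-1,-4,0,-57,0],[-1,-4,0,-60,0],[-1,-4,0,-60,0]]'; python3 side.py
```

```text
time: 17.52
tool_pos: [0.5681, 0.0388, 0.2942]
tool_rot: [3.141, -0.001, 0.22]
contact_force: [-0.2, -0.2, -2.7]
opening: 0.0117
grip_force: 60.0
17.5667 [0.567932   0.03883491 0.29360736] [ 0.24622899  0.21120749 -1.73488671] 0.011668139515960841
grasp z 134 ; cols X -84..88 step 4, count
 150 .................##.........................
 146 ................+###........................
 142 ................+##+........................
 138 .................##+........................
 134 .................##+........................
 130 .................+#+........................
 126 ..................#+.0......................
 122 .................+#++0.+....................
 118 ..................+++.......................
 114 ............................................
 110 ........................#...................
 106 ........................++..................
 102 ........................++..................
  98 ........................+++.................
  94 .........................#....+.+...........
  90 ..........................++++##+...........
  86 ....
[... 390 characters left out ...]

  54 ............................................
  50 ............................................
  46 ............................................
  42 ............................................
  38 ............................................
  34 .....................................+......
  30 #....................................##.....
  26 +....................................##.....
  22 .....................................##.....
  18 +....................................+#.....
  14 +....................................##.....
  10 #.......+.+..............+.+.+..+..+.##.....
   6 +.....###############0#################.....
   2 +......+.....+.++....0+.++#....+++.+......++
```

The ball is riding in the pocket. I'll carry it smoothly to the dish.

```bash
python3 -m crank '[[-1,-3,-5,0,0],[-1,-9,-18,0,0],[-1,-19,-40,0,0.02],[-1,-33,-69,0,0.05],[-1,-48,-101,0,0.08],[-1,-63,-134,0,0.11],[-1,-79,-166,0,0.14],[-1,-93,-195,0,0.17],[-1,-103,-217,0,0.19],[-1,-110,-231,0,0.21],[-1,-114,-239,0,0.22],[-1,-115,-242,0,0.22]]'; python3 -m crank '[[-1,0,0,3,0],[-1,0,0,9,0],[-1,0,0,17,0],[-1,0,0,24,0],[-1,0,0,28,0],[-1,0,0,30,0],[-1,0,0,30,0]]';  python3 side.py
```

```text
time: 18.57
tool_pos: [0.4007, 0.2514, 0.2931]
tool_rot: [3.141, 0.002, 0.002]
contact_force: [0.2, -0.1, -1.7]
opening: 0.0116
grip_force: 60.0
time: 19.15
tool_pos: [0.403, 0.2496, 0.2626]
tool_rot: [3.141, 0.001, -0.001]
contact_force: [0.8, 0.3, -2.2]
opening: 0.0117
grip_force: 60.0
19.2 [0.40307589 0.24971338 0.26309427] [ 0.44379514 -0.87231268 -1.78805934] 0.01173514177177911
grasp z 104 ; cols X -84..88 step 4, count
 120 ................+###+0+.....................
 116 ................+###........................
 112 .................##+........................
 108 ................###+........................
 104 ................+###........................
 100 .................##+........................
  96 ..................#+........................
  92 ..................##........................
  88 ..................#++.......................
  84 ...................+........................
  80 ............................................
  76 ............................................
  72 ............................................
  68 ........................++..................
  64 ........................++..................
  60 .........................+#..+#+#...........
  56 .........................++#####++..........
  52 ..........................#####++...........
  48 ..........................###++#+++++.......
  44 ...........................##.++..++........
  40 ....................#0#+#+###.++++++........
  36 ....................#0#######+++++..........
  32 ............................................
  28 ............................................
  24 ...................##.......................
  20 ....................#0......................
  16 ....................#0......................
  12 ....................#0......................
   8 ....................#0+.....................
   4 ....########+########0+.####################
```

```bash
python3 -m crank '[[-1,0,0,0,0],[-1,0,0,0,0],[-1,0,0,0,0],[-1,0,0,0,0]]' 3;  python3 side.py | cut -c1-60
```

```text
time: 19.53
tool_pos: [0.4029, 0.2499, 0.2637]
tool_rot: [-3.142, -0.0, -0.0]
contact_force: [0.1, -0.1, -2.3]
opening: 0.0119
grip_force: 3.0
19.5833 [0.40293649 0.24995507 0.26363102] [-0.66534447 -0.2
grasp z 104 ; cols X -84..88 step 4, count
 120 .................###...+....................
 116 .................###........................
 112 ................+##+........................
 108 ................+##+........................
 104 ................###+........................
 100 ..................##........................
  96 ..................#+........................
  92 ..................#+.0......................
  88 ..................##+0......................
  84 ...................+.0......................
  80 ....................+0......................
  76 ....................+0......................
  72 ....................#0......................
  68 ....................#0......................
  64 ....................#0......................
  60 ....................#.......................
  56 ....................+0......................
  52 ....................#0+.....................
  48 ....................+0#+++#+................
  44 .............#+.....#0#+#####...............
  40 .............####...+0#++##+................
  36 ................###+#0#+++++................
  32 ..................###0+++#+++...............
  28 ....................+0.+..++................
  24 ....................+...+++.+...............
  20 ...................+#0....++................
  16 ....................#0......................
  12 ....................#0......................
   8 ....................#0................+....+
   4 ...##+#+#########+###0+..+##################
```

It has drooped about 25° and the ball is still in the pocket. I'll firm the grip, centre over the dish, then draw back sharply so the ball leaves over the nose.

```bash
python3 -m crank '[[-1,0,0,0,0],[-1,0,0,0,0],[-1,3,0,0,0],[-1,9,0,-1,0],[-1,17,0,-3,0],[-1,25,0,-4,0],[-1,30,0,-4,0],[-1,33,0,-4,0],[-1,33,0,-4,0],[-1,-4,0,-4,0],[-1,-8,0,-4,0],[-1,-8,0,-10,0]]' 60;  python3 side.py; python3 - <<'E'
from h import *
p,d=look('scene');C=cloud('scene',d)*1e3
m=(abs(C[...,0]-455)<60)&(abs(C[...,1]-250)<60)
for x in range(510,395,-6): print(x,' '.join('%3d'%C[...,2][k].max() if (k:=m&(abs(C[...,0]-x)<=3)&(abs(C[...,1]-y)<=3)).any() else '  .' for y in range(190,316,6)))
E
```

```text
time: 20.58
tool_pos: [0.3926, 0.2496, 0.2725]
tool_rot: [3.14, 0.005, 0.001]
contact_force: [0.4, -0.4, -1.9]
opening: 0.0115
grip_force: 60.0
20.6333 [0.39452676 0.25011376 0.27455764] [ 1.27499804  0.24692614 -0.15414431] 0.011812742006072881
grasp z 115 ; cols X -84..88 step 4, count
 131 .................##.+0......................
 127 ................+##..0++....................
 123 ................###.........................
 119 ................###.........................
 115 ...............####.........................
 111 ................+##.........................
 107 .................##.........................
 103 .................##.........................
  99 .................+#.+.......................
  95 ..................#.+.......................
  91 ....................#.......................
  87 ....................#.......................
  83 ....................#.......................
  79 ....................#.......................
  75 ...................+#.......................
  71 ...................##.......................
  67 ......
[... 1943 characters left out ...]
   1  21  20   6   3 452   .   .   .   .  25  19  22   5   4   4   3   .   8  23   2
432   2  24  23   8 456 455   .   .   .   .   4   4   5   3 262 263 263   1 263  23   1
426   1 180 180 459 458 454   .   .   .   .   5   3  36  40 264 265 264 264 263   1   1
420 181 207 206 180 459 455 455   .   .   2   4   3  44  44 272 263 265 264 264 205 205
414 207 207 206 206 459 457 457 457   .   .   4   5  42  48 273 273 344 264 263 206 206
408   2   2 202   1  23  22 458 458 457 456 456   . 454  48 249 275 350 349 340 207 205
402   1   2 372   1   2  22 458 457 458 457 457 456 456  51 251 279 352 350 341 208 206
396   0   2 375   1   1   2   2 457 458 458 458 457  58 456 143 279 354 350 264 207 206
```

Ball_c is in the dish, its top at z ≈ 27 mm near (447,250). Back to the tray now, to set the scoop down behind ball_b.

```bash
python3 -m crank '[[-1,0,0,-25,0],[-1,15,28,-25,0],[-1,33,60,-25,-0.05],[-1,52,94,-25,-0.1],[-1,71,128,-25,-0.15],[-1,90,162,-25,-0.2],[-1,109,196,-25,-0.22],[-1,128,230,-25,-0.22],[-1,147,263,-25,-0.22],[-1,147,263,-25,-0.22],[-1,147,263,-5,-0.22],[-1,147,263,-5,-0.22]]' 60;  python3 side.py; python3 prof.py
```

```text
time: 21.68
tool_pos: [0.5418, -0.0141, 0.2761]
tool_rot: [-3.14, 0.003, 0.218]
contact_force: [-1.1, -0.2, -3.0]
opening: 0.0116
grip_force: 60.0
21.7333 [ 0.54175515 -0.01353758  0.27719137] [-0.25754718 -0.45332683 -1.08544162] 0.01190914323625172
grasp z 118 ; cols X -84..88 step 4, count
 134 .................+#.........................
 130 .................##.........................
 126 ................+##+........................
 122 ................###........++...............
 118 ...............+#+#.........+...............
 114 .................##........++...............
 110 ..................#+..+.....................
 106 ..................#+..+.....................
 102 ..................##+0......................
  98 ..................+.+.......................
  94 ....................+.......................
  90 ....................+0......................
  86 ....................+0......................
  82 ....................+0......................
  78 ....................#0......................
  74 ...................++.......................
  70 .
[... 1795 characters left out ...]
 .   5   5   8   6   5   5   6   6
  40   29  28   .   .   .   .   .   4   5   5   7   5   6   5   5   6   8
  34   29  11   .   .   .   .   .   5   5   6   5   6   6   6  40   5   5
  28   29  16   .   .   .   .   4   6   7  46   6   7   5   7  40   6   5
  22   30  29   .   .   .   .   6   6   6  49   6   5   5   5  47  47   6
  16   29  24   5   4   7   2   6   4   7  49   4   4   7   5  49   5   7
  10   29  23   5   5   4   5   5   6   7   7   .   6   5   7  49  53   7
   4   29  28   6   6   6   5   7   6   8  59  57   7  58  58  57  52   6
  -2   29  27   5   5   6   5   5   5   6  54  56  58  57  57  55   5   5
  -8   29  28   6   6   7   7   7   7   6  46  47  45  59  47  46   6   6
```

```bash
python3 -m crank '[[-1,0,0,15,0],[-1,0,0,27,0],[-1,0,0,32,0],[-1,-1,0,36,0],[-1,-2,0,40,0],[-0.61,-3,0,40,0],[-0.61,-3,0,40,0],[-0.61,-3,0,40,0],[-0.61,-3,0,40,0]]' 8;  python3 side.py
```

```text
time: 22.53
tool_pos: [0.5392, -0.0136, 0.239]
tool_rot: [3.141, -0.001, 0.22]
contact_force: [0.4, -0.6, 0.6]
opening: 0.0177
grip_force: 0.0
22.5833 [ 0.53917296 -0.01361631  0.23883421] [-0.94267052 -0.11743484 -0.28850078] 0.01796496334420946
grasp z 79 ; cols X -84..88 step 4, count
  95 ...........+++++++#+#0#.....................
  91 ..........###++######0......................
  87 .........+#+.#++++#.........................
  83 ..........##++++++##........................
  79 ..........#++++++#+#........................
  75 ..........#.++++++##........................
  71 ..........#++#+#.+#+........................
  67 ...............+++++.0.+....................
  63 ..................+.+.......................
  59 ................++..........................
  55 ................++..........................
  51 .................+..........................
  47 .................#+.........................
  43 .................++.........................
  39 .................++.........................
  35 .................+.+........................
  31 .........##.......++........................
  27 ........+#+........++0...............+###+..
  23 .........#.........##0++.+...........###++..
  19 .........#.........+#0++#+###.......##++++..
  15 ........+#.........+#0++++#+#........#++....
  11 .........#+........+#0+++##+#+.......+++.+..
   7 .........#.....######0++################+++#
   3 ##########......+++++0+..+++.+#+#####+++##+#
```

```bash
python3 -m crank '[[-0.61,-12,0,5,0],[-0.61,-24,0,5,0],[-0.61,-30,0,5,0],[-0.61,-30,0,5,0],[-1,-30,0,5,0],[-1,-30,0,5,0],[-1,-30,0,5,0],[-1,-30,0,5,0],[-1,-30,0,4,0],[-1,-30,0,4,0]]' 60; python3 side.py
```

```text
time: 23.42
tool_pos: [0.5097, -0.0202, 0.2343]
tool_rot: [-3.141, 0.0, 0.22]
contact_force: [0.1, -0.3, -1.9]
opening: 0.0117
grip_force: 60.0
23.4667 [ 0.50960464 -0.02020949  0.23419334] [-0.12873185  0.06776915 -1.89092767] 0.011528564148205514
grasp z 75 ; cols X -84..88 step 4, count
  91 .................##++.......................
  87 .................+#.........................
  83 .................##.........................
  79 .................##+........................
  75 .................##.........................
  71 .................+#.........................
  67 ..................#.........................
  63 ..................#++.++....................
  59 ..................+++.......................
  55 ...................+........................
  51 ........................++..................
  47 .........................+..................
  43 ........................#++.................
  39 .........................#..................
  35 .........................+..................
  31 ................+#.......+++................
  27 ................##........++#...............
  23 ................##.........+#.+.............
  19 ................+#........++#+#++#+#+.......
  15 ................##.........+#.+++###+.......
  11 ................##....+#++.+#++++###+.......
   7 .......+........+#.....########++###########
   3 ##################.....++#+.+.+.+...++++####
```

```bash
python3 -m crank '[[-1,4,0,0,0],[-1,11,0,0,0],[-1,18,0,0,0],[-1,25,0,0,0],[-1,31,0,0,0],[-1,37,0,0,0],[-1,42,0,0,0],[-1,47,0,0,0],[-1,52,0,0,0],[-1,56,0,0,0],[-1,60,0,0,0],[-1,63,0,0,0]]'; python3 -m crank '[[-1,3,0,0,0],[-1,5,0,0,0],[-1,7,0,0,0],[-1,9,0,0,0],[-1,11,0,0,0],[-1,11,0,0,0]]'; python3 side.py;python3 prof.py
```

```text
time: 24.47
tool_pos: [0.5713, -0.0065, 0.2342]
tool_rot: [-3.141, 0.001, 0.22]
contact_force: [-0.4, -0.3, -2.0]
opening: 0.0116
grip_force: 60.0
time: 24.97
tool_pos: [0.5814, -0.0043, 0.2343]
tool_rot: [-3.141, 0.003, 0.22]
contact_force: [-4.1, -1.7, -0.6]
opening: 0.0115
grip_force: 60.0
25.0167 [ 0.58133397 -0.00424858  0.23424354] [-4.5829332  -1.90148541  0.17668047] 0.011769652313374696
grasp z 75 ; cols X -84..88 step 4, count
  91 .................##+........................
  87 .................##.........+...............
  83 .................##+........+...............
  79 .................##.........+...............
  75 .................+#+........+...............
  71 .................##.........+...............
  67 ..................#..........+..............
  63 ..................#...++....................
  59 ..................#+#.......................
  55 ............................................
  51 ........................++..................
  47 ........................#+..................
  43 .........................+..................
  39 ....
[... 1392 characters left out ...]
 .   .   .  30  30  29  18   5   5
  40   10   6   .   .   .   7  15   .   .  19   .  28  31  26  22   6   7
  34   26  16   5   .  23  16  21   6   .   .   .  31  29  26  21   7   7
  28   29  21   5  15  21  23   4   5   6  20  18   8  27  25  23  14   6
  22   30  29   5   7   7   7   6   5   5   7   9  16  34   8  28   6   4
  16   30  26   6   6   7   6   6   8   7   8   8   7  50   7   9   4   8
  10   28  29   5   6   6   6   3   7   6   8   8   7  51   8   8   6   7
   4   30  29   6   5   5   7   6   6   5   6   7   8   9   7   8   6   5
  -2   29  25   5   5   4   7   5   7   6   7  57  59   7   8   6   6   6
  -8   29  29   6   5   7   6   6   5   8   7  54  58   5   7   6   4   5
```

```bash
python3 -m crank '[[-1,-1,0,-1,0],[-1,-1,0,-5,0],[-1,-2,0,-11,0],[-1,-3,0,-19,0],[-1,-4,0,-28,0],[-1,-4,0,-37,0],[-1,-4,0,-45,0],[-1,-4,0,-52,0],[-1,-4,0,-57,0],[-1,-4,0,-60,0],[-1,-4,0,-60,0]]'; python3 side.py; python3 - <<'E'
from h import *
p,d=look('top');np.savez('top2.npz',p=p,d=d);C=cloud('top',d)*1e3
print(telemetry.observe()['tool_pos'])
m=(C[...,2]>12)&(C[...,2]<40)&(abs(C[...,0]-452)<35)&(abs(C[...,1]-250)<35);print('dishball',m.sum(),C[m].mean(0))
E
```

```text
time: 25.98
tool_pos: [0.5781, -0.005, 0.2952]
tool_rot: [3.141, -0.001, 0.22]
contact_force: [-0.7, 0.2, -2.4]
opening: 0.0119
grip_force: 60.0
26.0333 [ 0.57799844 -0.00503442  0.29464328] [-0.01581853 -0.4662315  -2.59517568] 0.011779099961046757
grasp z 135 ; cols X -84..88 step 4, count
 151 .................###.........+..............
 147 .................##+........++..............
 143 .................+#..........+..............
 139 .................##+.........+..............
 135 .................##.........++..............
 131 .................+##........+...............
 127 ..................#+.0+.....................
 123 .................+##+.......................
 119 ..................++.0++....................
 115 ........................+...................
 111 .......................+.+..................
 107 ........................++..................
 103 ........................+.+.................
  99 .........................+..................
  95 ..........................#.................
  91 .........................+++.+###+..........
  87 ..
[... 483 characters left out ...]
.........
  47 ............................................
  43 ............................................
  39 ............................................
  35 ............................................
  31 +....................................+#.....
  27 #....................................##.....
  23 .....................................##.....
  19 +....................................##.....
  15 .....................................##.....
  11 .....................................##.....
   7 .....################0#################.....
   3 ......##+#+####+###+#0##+#######+#####+.....
[ 0.57788688 -0.00501456  0.29420921]
dishball 75 [451.59630056 251.14663925  22.13346917]
```

Ball_b is in the pocket, and ball_c lies near the middle of the dish. I'll carry ball_b to a line 26 mm to one side of it.

```bash
python3 -m crank '[[-1,-3,-6,0,0],[-1,-9,-20,0,0],[-1,-20,-43,0,0.02],[-1,-34,-74,0,0.05],[-1,-50,-109,0,0.08],[-1,-66,-144,0,0.11],[-1,-82,-179,0,0.14],[-1,-96,-210,0,0.17],[-1,-107,-234,0,0.19],[-1,-114,-249,0,0.21],[-1,-118,-258,0,0.22],[-1,-119,-261,0,0.22]]'; python3 -m crank '[[-1,0,0,3,0],[-1,0,0,9,0],[-1,0,0,16,0],[-1,0,0,22,0],[-1,0,0,26,0],[-1,0,0,26,0]]';python3 -m crank '[[-1,0,0,0,0],[-1,0,0,0,0],[-1,0,0,0,0],[-1,0,0,0,0]]' 3;  python3 side.py | cut -c1-60
```

```text
time: 27.08
tool_pos: [0.4033, 0.225, 0.2942]
tool_rot: [3.141, 0.001, 0.002]
contact_force: [0.3, 0.2, -2.5]
opening: 0.0116
grip_force: 60.0
time: 27.58
tool_pos: [0.4049, 0.2232, 0.2671]
tool_rot: [3.141, 0.002, -0.001]
contact_force: [-0.3, -0.9, -2.5]
opening: 0.0116
grip_force: 60.0
time: 27.92
tool_pos: [0.405, 0.2237, 0.2687]
tool_rot: [-3.141, -0.001, -0.0]
contact_force: [-0.2, 0.4, -1.5]
opening: 0.0118
grip_force: 3.0
27.9667 [0.40501839 0.22377211 0.26870849] [ 0.11288056  0.5
grasp z 109 ; cols X -84..88 step 4, count
 125 ..................##.0+.....................
 121 ..................#+..+.+...................
 117 .................###........................
 113 .................###........................
 109 ................###+........................
 105 .................+#+........................
 101 ..................#+........................
  97 ..................##........................
  93 ..................#++0+.....................
  89 .....................0......................
  85 ....................+0......................
  81 .......
[... 337 characters left out ...]

  53 ....................+0#.....................
  49 .............+......#0#.+##+................
  45 .............###....#0#+##+#................
  41 ...............###..#0#++#++................
  37 .................####0++.+++................
  33 ...................+#0+++.+++...............
  29 .......................+.++++...............
  25 ...................+....++++....+......+++.+
  21 ...................+#......+....+......+####
  17 ...................+#..........+.......#####
  13 ....................#0.........+......+##++#
   9 ....................+0................+#+###
   5 ...+........++..+++++0++############+#######
   1 ..###################0#####+#####..#######++
```

```bash
python3 -m crank '[[-1,0,0,0,0],[-1,0,0,0,0],[-1,3,0,0,0],[-1,9,0,-1,0],[-1,16,0,-2,0],[-1,22,0,-3,0],[-1,26,0,-3,0],[-1,28,0,-3,0],[-1,28,0,-3,0],[-1,-10,0,-3,0],[-1,-13,0,-5,0],[-1,-13,0,-25,0]]' 60;  python3 side.py; python3 - <<'E'
from h import *
p,d=look('scene');C=cloud('scene',d)*1e3
m=(abs(C[...,0]-455)<60)&(abs(C[...,1]-250)<60)&(C[...,2]<50)
for x in range(510,395,-6): print(x,' '.join('%3d'%C[...,2][k].max() if (k:=m&(abs(C[...,0]-x)<=3)&(abs(C[...,1]-y)<=3)).any() else '  .' for y in range(190,316,6)))
E
```

```text
time: 28.97
tool_pos: [0.3891, 0.2232, 0.291]
tool_rot: [3.139, 0.008, 0.001]
contact_force: [0.4, -0.1, -1.0]
opening: 0.0116
grip_force: 60.0
29.0167 [0.39146499 0.22400141 0.29603865] [1.43792814 1.37726731 2.29949741] 0.011757433053074985
grasp z 137 ; cols X -84..88 step 4, count
 153 .................##++0......................
 149 .................###+0+.....................
 145 .................##..0+.....................
 141 ................###.........................
 137 ................###.........................
 133 ...............####.........................
 129 ................###.........................
 125 .................##.........................
 121 .................##.........................
 117 .................##+........................
 113 .................+.++.......................
 109 ....................+.......................
 105 ....................#.......................
 101 ...................+#0......................
  97 ...................+#.......................
  93 ...................##.......................
  89 .........
[... 2239 characters left out ...]
   .   .   .   5   1   3  23  21  15  23  24  21   4   4   4   5   .  11  23   2   1
432   1   .   4   3  14  20  24  20   6   4   4   4   3   4   5   .   .  16  23   1   1
426   1   2   4   4   4  17   3   5   3   5   4   4   5   4   3   .  12  21  23   2   2
420   1   2   7   5   5   5   4   4  47   5   5   4   6   .   .   1  16  22   0   1   2
414   1   2  14   0   .   3   4   5   4   4   5   .   .   .   0  20  23  22   3   1   1
408   1   1   2  20   6   1   .   .   .   .   .   .   0   4  16  22   2   3   2   2   0
402   0   2   2   2  23  21  16  10   5   0   5   4  16  21  23  22   1   2   2   1   1
396   1   3   0   1   1  21  22  16  20  17  18  22  23  24  23   2   1   1   1   2   2
```

Both balls are in the dish, at about (446,248) and (437,225) mm. Now the scoop goes back to the free bench where it stood at first.

```bash
python3 -m crank '[[-1,5,20,-10,0],[-1,14,54,-15,0],[-1,24,90,-15,0.03],[-1,34,126,-15,0.06],[-1,44,162,-15,0.09],[-1,54,198,-15,0.12],[-1,64,235,-15,0.146],[-1,73,272,-15,0.146],[-1,83,309,-15,0.146],[-1,93,346,-15,0.146],[-1,102,382,-15,0.146],[-1,108,404,-15,0.146]]' 60; python3 -m crank '[[-1,0,0,20,0],[-1,0,0,40,0],[-1,0,0,40,0]]'; python3 side.py
```

```text
time: 30.07
tool_pos: [0.5004, -0.184, 0.3079]
tool_rot: [3.14, -0.001, -0.148]
contact_force: [0.5, 0.4, -2.2]
opening: 0.0114
grip_force: 60.0
time: 30.32
tool_pos: [0.4987, -0.1805, 0.2645]
tool_rot: [-3.139, 0.007, -0.148]
contact_force: [0.2, 0.4, -2.1]
opening: 0.0114
grip_force: 60.0
30.3667 [ 0.49921896 -0.18031851  0.26629054] [ 0.06154787 -0.03190191 -0.7784496 ] 0.01147844086550282
grasp z 107 ; cols X -84..88 step 4, count
 123 ............................................
 119 ............................................
 115 ............................................
 111 ............................................
 107 ............................................
 103 ............................................
  99 ............................................
  95 ............................................
  91 ............................................
  87 ............................................
  83 ............................................
  79 ............................................
  75 ............................................
  71 ......
[... 188 characters left out ...]

  55 ............................................
  51 ............................................
  47 ............................................
  43 ............................................
  39 ............................................
  35 ......................+++...................
  31 ........................#+++................
  27 ......................+.+.++................
  23 .......................+.++.................
  19 .........................+++................
  15 ............................................
  11 ............................................
   7 ............................................
   3 .....................0+++#+#+###+##+########
```

```bash
python3 -m crank '[[-1,0,0,8,0],[-1,0,0,16,0],[-1,0,0,21,0],[-1,-1,0,25,0],[-1,-2,0,29,0],[-1,-3,0,31,0],[-0.61,-3,0,31,0],[-0.61,-3,0,31,0],[-0.61,-3,0,31,0],[-0.61,-3,0,31,0]]' 8;  python3 side.py
```

```text
time: 31.2
tool_pos: [0.4971, -0.1798, 0.2376]
tool_rot: [3.141, -0.001, -0.146]
contact_force: [0.1, 0.7, -0.3]
opening: 0.0176
grip_force: 0.0
31.25 [ 0.49703046 -0.17979074  0.23754999] [ 0.30398017 -0.06246375 -0.34962078] 0.018411131893419315
grasp z 78 ; cols X -84..88 step 4, count
  94 ............................................
  90 ............................................
  86 ............................................
  82 ............................................
  78 ............................................
  74 ............................................
  70 ............................................
  66 ............................................
  62 ............................................
  58 ............................................
  54 ............................................
  50 ............................................
  46 ............................................
  42 ............................................
  38 ............................................
  34 ............................................
  30 ............................................
  26 ............................................
  22 ............................................
  18 .......................+.+.+................
  14 .........................++.+...............
  10 .......................++++++...............
   6 .......................+.#......+.......+...
   2 ......................++++++#+##############
```

```bash
python3 -m crank '[[0.2,0,0,0,0],[0.2,0,0,0,0],[0.2,0,0,0,0],[0.2,0,0,0,0],[0.2,0,0,0,0],[0.2,0,0,0,0],[0.2,0,0,-20,0],[0.2,0,0,-60,0],[0.2,0,0,-100,0],[0.2,0,0,-140,0],[0.2,0,0,-150,0]]'; python3 -m crank '[[0.2,-30,20,0,0],[0.2,-65,40,0,0],[0.2,-100,60,0,0],[0.2,-135,80,0,0],[0.2,-140,110,0,0],[0.2,-140,145,0,0],[0.2,-140,180,0,0],[0.2,-140,215,0,0],[0.2,-140,250,0,0],[0.2,-140,285,0,0],[0.2,-140,285,0,0]]'
python3 - <<'E'
from h import *
z0=np.load('v0.npz')
p,d=look('top');C=cloud('top',d)*1e3
m=np.zeros(d.shape,bool);m[170:245,315:375]=1
for lo,hi in((60,105),(12,40)):
    k=m&(C[...,2]>lo)&(C[...,2]<hi);P=C[k]
    if len(P)>4:print(lo,len(P),cv2.minAreaRect(P[:,:2].astype(np.float32)),P[:,2].min(),P[:,2].max())
def ext(x,y,r,lo,hi):
    k=(C[...,2]>lo)&(C[...,2]<hi)&(np.hypot(C[...,0]-x,C[...,1]-y)<r);P=C[k];print((x,y),len(P),P.mean(0) if len(P) else '',P.min(0) if len(P) else'',P.max(0) if len(P) else'')
ext(452,248,75,12,40);ext(446,248,12,15,40);ext(437,225,12,15,40);ext(632,-41,16,15,40);ext(613,1,20,12,40);ext(613,49,14,12,40)
E
```

```text
time: 32.17
tool_pos: [0.4976, -0.1801, 0.394]
tool_rot: [3.138, -0.01, -0.146]
contact_force: [0.5, -0.6, 0.7]
opening: 0.0551
grip_force: 0.0
time: 33.08
tool_pos: [0.3154, -0.4463, 0.3867]
tool_rot: [3.139, -0.0, -0.15]
contact_force: [-0.5, 0.9, -0.1]
opening: 0.0553
grip_force: 0.0
60 141 ((474.8339538574219, -175.97830200195312), (12.346076965332031, 46.565067291259766), 82.4573974609375) 66.41792421555884 92.06953012704072
12 43 ((476.5133972167969, -195.83241271972656), (117.01025390625, 41.163291931152344), 23.933609008789062) 12.626895658763885 29.96928167592486
(452, 248) 506 [452.26752296 247.78057718  19.73767782] [393.79919263 189.87783207  12.02569937] [506.01026176 302.37892218  30.06551361]
(446, 248) 63 [447.56117991 247.56377512  22.81794864] [439.46677984 237.17491676  15.58007511] [456.59186648 258.73596362  29.245176  ]
(437, 225) 43 [439.50174155 221.58141662  22.83840651] [431.95689356 213.20784038  16.19930936] [448.08287428 231.26329318  30.06551361]
(632, -41) 71 [630.31234984 -38.97732276  23.53398179] [620.27030392 -50.94767935  16.23278518] [642.78401242 -28.52478874  29.85653866]
(613, 1) 0   
(613, 49) 0
```

Depth from the top camera confirms it: the scoop is upright with its bar top at about 90 mm near (475,-176), two balls are in the dish, and the third is in the tray at (630,-39).

```bash
python3 -c "
from cell import ticket,telemetry
print(telemetry.observe()['qvel'].round(3));print(ticket.hand_in())"
```

```text
[ 0.048 -0.042  0.068  0.016  0.014  0.019]
the job is handed in; nothing more can be done
None
```

The job is handed in at about 33 s: ball_c and ball_b are in the dish, ball_a is still in the tray, and the scoop stands upright and released on the bench, though the dish shifted about 6 mm and the balls left the scoop by a droop of about 25° plus a sharp pull back, since the arm could not tilt its wrist.

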